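# Fetch the round stamp from behind its spring flap and stand it on the ink pad

### The job

Take the round-based printing stamp out of the stamp rack, holding its spring-loaded clear flap open with the hand while you grasp the stamp, and let the flap close again after it. Set the stamp down (do not drop it) upright on the felt of the open ink pad, near the middle, and let go. Leave the square-based stamp and its flap alone.

Things in the scene. Friction and masses are not known exactly. Their poses are not given: they have to be found in the camera images.
- rack: Stamp rack, fixed: dark wooden deck 12 mm thick, 150 mm deep (its x, -85 front to +65 mm back), 310 mm wide (y), with low strips between and beside its two bays (top 20 mm above the table) and a 24 mm high steel rail along the back; open in front. Origin on the table under the middle between the bays; x points to the back (away from the robot), y left, z up. Yaw up to 15 degrees.
- bay_left (a point): Centre of the left bay on top of the deck (rack x = 0, y = +75, z = 12 mm); a stamp stands within 5 mm of it. Over it is a clear acrylic, steel-edged flap like an upside-down L, 110 mm wide: an upright back pane hinged along y at rack x = 47, z = 18 mm, and a roof at z = 108 mm running forwards to an 8 mm steel bead at x = -23 mm. Open in front and at the sides below the roof.
- bay_right (a point): Centre of the right bay (rack x = 0, y = -75, z = 12 mm), with a flap of its own just like the left one; the flaps are 40 mm apart.
- flap_left (a joint): Left flap: 0 rad shut, up to 1.2 as the roof swings up and back. Sprung shut (0.24 N m at 0, 0.36 at 0.6 rad: 2 to 3 N at the bead). Push the bead to the back with fingers and gripper, tool down, moving in from the front astride the knob: the flap leans on them, and falls shut as they withdraw to the front. 0.4 to 0.7 rad clears a gripper over the stamp.
- flap_right (a joint): Right flap: as flap_left.
- round_stamp_center (a point): Wooden printing stamp, about 90 g, 64 mm tall: round base 52 mm in diameter, 20 mm high, and upright on its middle a round turned knob 26 mm in diameter, 44 mm high, to hold it by. The point is on its axis half-way up, 32 mm above its underside; z up. Stands in either bay, the square stamp in the other.
- square_stamp_center (a point): The other stamp: same knob on a square base 50 x 50 x 20 mm; the point is 32 mm above its underside. Stays where it is.
- pad_top (a point): Centre of the upper face of the open ink pad, fixed: a flat steel tin 124 x 124 x 10 mm with a black inked felt slab 112 x 112 mm on it, its top 16 mm above the table; x, y along its sides, z up.

How it is judged:
On the way, in this order (a step that is already met when the one before it is completed fails the run):
1. the flap over the round stamp is held open (more than 0.3 rad) with the stamp still in its bay (((value of joint flap_left above 0.3 rad and horizontal distance between round_stamp_center and bay_left below 0.035 m) or (value of joint flap_right above 0.3 rad and horizontal distance between round_stamp_center and bay_right below 0.035 m))), for 0.2 s.
2. the round stamp is out, in the hand, more than 150 mm from both bay centres, and both flaps are shut (within 0.1 rad) (horizontal distance between round_stamp_center and bay_left above 0.15 m and horizontal distance between round_stamp_center and bay_right above 0.15 m and contact force between round_stamp and the fingers above 1 N and value of joint each of flap_left, flap_right below 0.1 rad), for 0.1 s.
At the end, for the whole second after the job is handed in: The round stamp stands upright (within 7 degrees) and at rest on the felt, its axis within 25 mm of the pad's centre; both flaps are shut (within 0.1 rad); the square stamp is within 15 mm of where it was (horizontal distance between round_stamp_center and pad_top below 0.025 m and angle between round_stamp_center's own z axis and vertical below 0.12 rad and z of round_stamp_center in the frame of pad_top between 0.026 and 0.038 m and linear speed of round_stamp below 0.02 m/s and value of joint each of flap_left, flap_right below 0.1 rad and distance of square_stamp_center from where it was at the start of the episode below 0.015 m); the robot touches nothing.
It fails at once if the square stamp is moved more than 15 mm (distance of square_stamp_center from where it was at the start of the episode above 0.015 m).
It fails at once if the flap over the square stamp is opened more than 0.2 rad ((value of joint flap_left above 0.2 rad and horizontal distance between square_stamp_center and bay_left below 0.035 m) or (value of joint flap_right above 0.2 rad and horizontal distance between square_stamp_center and bay_right below 0.035 m)).
It fails at once if the round stamp is let go more than 20 mm above the felt (horizontal distance between round_stamp_center and pad_top below 0.08 m and z of round_stamp_center in the frame of pad_top above 0.052 m and contact force between round_stamp and the fingers below 0.05 N).
It also fails if it takes over 48 s, if anything falls off the work surface, if the arm or the gripper's body presses on something with over 40 N, if the wrist force passes 120 N, or if a joint passes its speed limit or range.

### The arm

A 7-joint arm with a two-finger parallel gripper is mounted at the origin on the work surface. World frame = base frame: x ahead of the robot, y to its left, z up, the work surface at z = 0. Lengths are in m, angles in rad, forces in N, time in s.
With the tool pointing down it reaches from about 0.4 to 0.875 m from the base axis. Payload 19.3 kg.
Tool frame: the origin (TCP) lies midway between the tips of the shut fingers; the grasp point (between the pads) lies 19 mm behind it; z points along the fingers, y is the line along which they close (so a half turn about z gives the same grasp; the last joint's range is limited). The gripper opens to 85 mm and grips with 20 to 120 N. Pads are 22 mm wide; open, the fingers measure 114 mm over their backs; the gripper's body (76 mm by 85 mm) begins 54 mm behind the grasp point. The pads swing forward as they close: fully open they stand 13 mm farther back than shut.
Start: joints at [1.124, 0.521, -0.036, 1.599, 0.021, 1.021, -0.113], TCP at [0.23, -0.581, 0.196] pointing down, gripper open.
Joint ranges: [-2.91, 2.91], [-0.3, 2.13], [-1.5, 1.42], [0.17, 2.43], [-1.26, 4.41], [0.16, 1.93], [-2.52, 2.52]. Speed limits (rad/s): [1.89, 1.89, 2.39, 2.39, 3.01, 3.01, 3.01].

### API

Orientations are given as [roll, pitch, yaw] about the fixed x, y, z axes, in that order (R = Rz(yaw) Ry(pitch) Rx(roll)).
In Python, from workcell import * gives the robot as it stands. The module is installed in compiled form; this text tells all that it offers.
- The arm moves only by the tool play_rows, never from a script. Its argument "deltas" is a list of rows, each a list of 7 numbers: the shift along the tool's x, y, z in units of 500 mm (1.0 is 500 mm), then the turn, a rotation vector about the tool's x, y, z in units of 120 degrees (1.0 is 120 degrees), then the closure, from 0 (fully open) to 1 (shut). A call has 1 to 10 rows; each row is the pose to reach, as a shift and turn from the pose commanded when the call began, along the tool's axes at that moment; what a row does not reach only later rows make up. A row lasts 1/10 s, in which the tool goes at most 50 mm and 8.59 degrees, less where a joint would pass 70% of its speed; a pose out of reach is approached as far as the arm can. A call with a number of a shift or a turn outside -1 to 1 is refused whole. A call with a gripper value outside its range is refused whole. The fingers move at their own pace and stop on an object; "newtons" is the grip in N (left out, the last holds). Time passes only in rows, so rows that repeat a pose let the fingers close. It gives the time, the measured TCP pose, the force, the opening and the grip force at its end, in the units of the state.
- observe(): the state, without advancing time (a new reading comes with each control period).
- grab_frame(name): name is "scene" or "side" or "wrist"; returns the picture (480x640x3 uint8, red, green, blue); there is no depth.
- get_calibration(name): a dict with "fovy" (degrees; the focal length in pixels is half the picture's height over the tangent of half this angle, whatever the lens; pixels are square), "cx", "cy" (the principal point, pixels), "xyz" and "rotation" of the camera in the world. Camera axes: x right, y down, z forward; pixel columns grow to the right and rows downward; lengths in m; the calibration is good to about 2 mm. A picture is of the moment at which its call begins: read the wrist's pose just before it. get_calibration takes no time and is no camera call; for the wrist camera it gives the pose at the moment of the call.
- job_done(): hands the job in; it is judged then, once.
The state is a dict: "clock": time; "qpos": joint angles; "qd": joint speeds; "joint_efforts": joint torques, N m; "position": TCP position; "tool_rot": TCP orientation; "force": force on the tool from outside, world axes, zero at the start; "moment": the same for the moment, N m; "grip_width": finger opening in m; "finger_force": force on a finger pad.
Only numpy, scipy, OpenCV 4.12 (cv2) and the standard library are available. Lean on these libraries where they do the work, as an engineer would, in place of code of your own. Each camera call takes 0.05 s, during which the arm holds its last target. There are 200 camera calls.

## Working session

There is one attempt and no reset: what is moved stays moved. The work goes in short steps, Python scripts to look and compute and a tool call to move; the robot and the scene stay as the last step left them, time stands still between calls to the robot, and variables do not carry over. Pictures are saved under pics/ and viewed, at most 10 in all, crops included, and the job is handed in when it is done.

Besides the shell and the picture viewer there is one more tool, called after "Emit:" as name(argument=value, ...) on one line, values as JSON. play_rows: Moves the arm, as the interface text tells. Its arguments: {"type":"object","properties":{"deltas":{"type":"array"},"newtons":{"type":"number"}},"required":["deltas"]}

```bash
mkdir -p pics; python3 - <<'E'
from workcell import *
import cv2
for n in ("scene","side"):
    c=get_calibration(n); print(n,c)
    cv2.imwrite(f"pics/{n}0.png",grab_frame(n)[:,:,::-1])
s=observe();print(s)
E
```

```text
scene {'fovy': 45.30056733114536, 'cx': 322.29810702633665, 'cy': 248.16759679099445, 'xyz': array([ 1.19126941, -0.20381338,  0.89112899]), 'rotation': array([-2.46828445,  0.00619965,  1.14874744])}
side {'fovy': 46.6100276628887, 'cx': 316.31286298967905, 'cy': 239.89136014630893, 'xyz': array([ 0.33424448, -0.60383539,  0.67864714]), 'rotation': array([-2.28670736,  0.01228154, -0.3273676 ])}
{'clock': 0.1, 'qpos': array([ 1.12378822,  0.5219452 , -0.03634408,  1.5999506 ,  0.02121988,
        1.02112052, -0.11281832]), 'qd': array([ 4.74174827e-04, -1.68111556e-03, -1.38702346e-03, -1.95694121e-03,
        2.27498236e-04,  2.47833756e-05,  5.58341700e-04]), 'joint_efforts': array([ 3.86748041e-03, -9.28505230e+01,  1.98451594e+00, -3.70535839e+01,
        1.82814756e-02,  5.19738154e-03,  1.23797777e-04]), 'position': array([ 0.22981272, -0.58084242,  0.19508901]), 'tool_rot': array([-3.14055791e+00,  8.22191792e-05,  3.76803668e-01]), 'force': array([0.35393866, 0.03222998, 0.88016661]), 'moment': array([-0.02498538, -0.03882748,  0.02990644]), 'finger_force': 0.0, 'grip_width': 0.08533367380506593}
```

View pics/scene0.png

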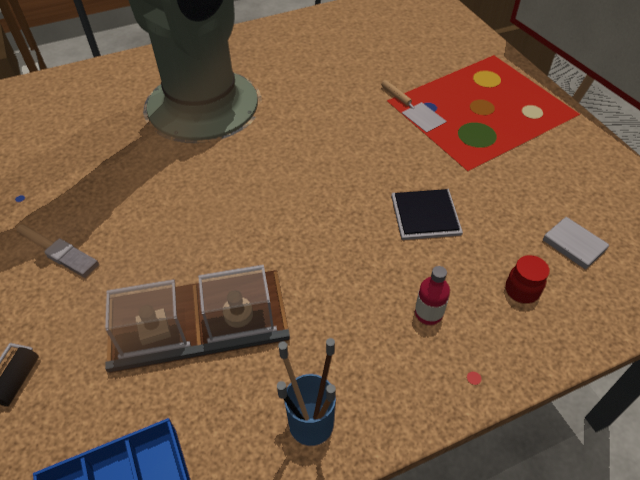

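View pics/side0.png

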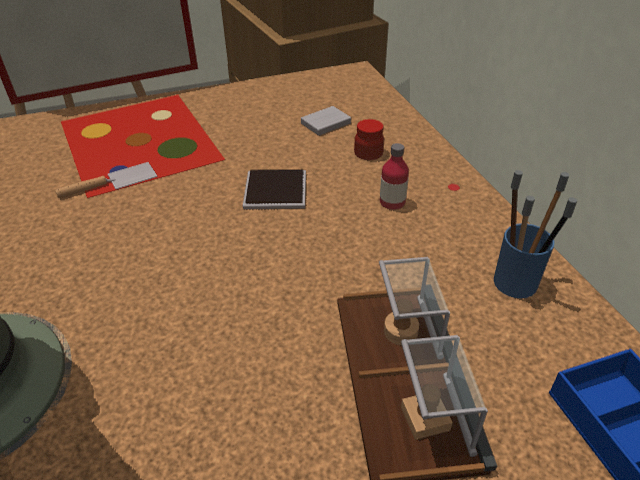

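The round stamp is in the left bay: scene px ~(237,308), side px ~(401,328). The square one is in the right bay. The pad is at scene px ~(426,213). Next I enlarge the rack to get its corners.

```bash
cat > h.py <<'E'
import numpy as np, cv2
from workcell import *
from scipy.spatial.transform import Rotation as R
def ray(cal,u,v):
    f=240/np.tan(np.radians(cal["fovy"])/2)
    d=np.array([(u-cal["cx"])/f,(v-cal["cy"])/f,1.])
    return np.array(cal["xyz"]),R.from_euler("xyz",cal["rotation"]).as_matrix()@d
def onz(cal,u,v,z):
    o,d=ray(cal,u,v); return o+d*(z-o[2])/d[2]
def tri(c1,p1,c2,p2):
    o1,d1=ray(c1,*p1);o2,d2=ray(c2,*p2)
    t=np.linalg.lstsq(np.c_[d1,-d2],o2-o1,rcond=None)[0]
    a,b=o1+t[0]*d1,o2+t[1]*d2
    return (a+b)/2,np.linalg.norm(a-b)
E
python3 - <<'E'
import cv2,numpy as np
from h import *
a=cv2.imread("pics/scene0.png")[255:375,95:295]; b=cv2.imread("pics/side0.png")[250:480,330:500]
cv2.imwrite("pics/cs.png",cv2.resize(a,None,fx=4,fy=4,interpolation=cv2.INTER_CUBIC))
cv2.imwrite("pics/cd.png",cv2.resize(b,None,fx=2.6,fy=2.6,interpolation=cv2.INTER_CUBIC))
# pad: black felt
for n,roi in (("scene",(380,180,470,245)),("side",(235,160,315,215))):
    im=cv2.imread(f"pics/{n}0.png"); x0,y0,x1,y1=roi
    m=((im[y0:y1,x0:x1].max(2)<62)).astype(np.uint8)
    cs,_=cv2.findContours(m,0,2); c=max(cs,key=cv2.contourArea)+[x0,y0]
    q=cv2.approxPolyDP(c,0.05*cv2.arcLength(c,True),True)[:,0]
    cal=get_calibration(n); P=np.array([onz(cal,*p,0.016) for p in q.astype(float)])
    print(n,q.tolist(),P.round(3).tolist(),P.mean(0),[np.linalg.norm(P[i]-P[i-1]).round(3) for i in range(len(P))])
E
```

```text
scene [[446, 189], [395, 193], [404, 233], [458, 229]] [[0.515, 0.381, 0.016], [0.48, 0.277, 0.016], [0.584, 0.241, 0.016], [0.62, 0.344, 0.016]] [0.5496701  0.31072151 0.016     ] [np.float64(0.112), np.float64(0.109), np.float64(0.11), np.float64(0.109)]
side [[250, 171], [246, 202], [301, 202], [302, 170]] [[0.511, 0.378, 0.016], [0.477, 0.274, 0.016], [0.58, 0.238, 0.016], [0.615, 0.344, 0.016]] [0.54581118 0.30847132 0.016     ] [np.float64(0.11), np.float64(0.109), np.float64(0.108), np.float64(0.112)]
```

View pics/cs.png

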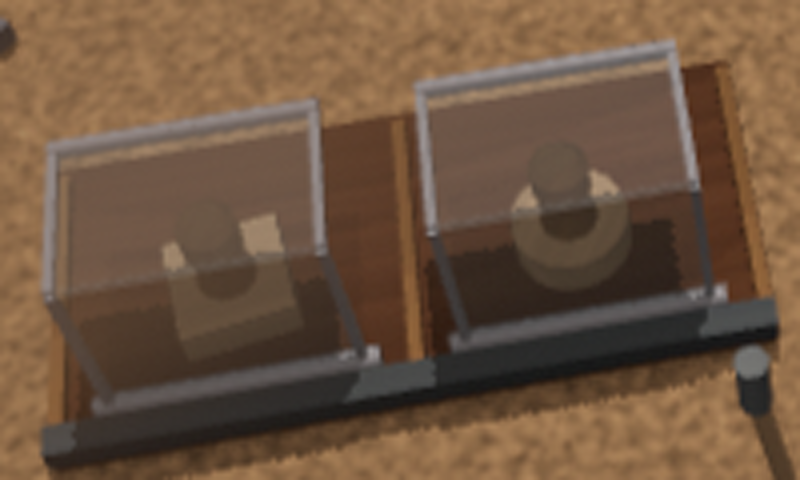

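View pics/cd.png

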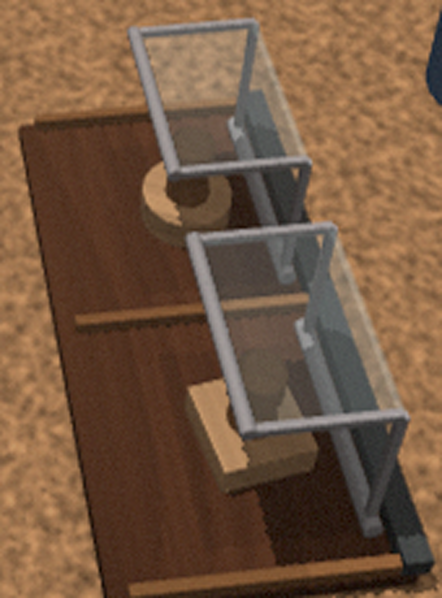

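```bash
python3 - <<'E'
from h import *
S,D=get_calibration("scene"),get_calibration("side")
s=lambda x,y:(95+x/4,255+y/4); d=lambda x,y:(330+x/2.6,250+y/2.6)
np.set_printoptions(precision=4,suppress=True)
print("bead far(left)",tri(S,s(668,46),D,d(137,33)),"near",tri(S,s(421,90),D,d(176,168)))
print("R bead far",tri(S,s(314,108),D,d(194,240)),"near",tri(S,s(54,150),D,d(247,428)))
print("round base top S",onz(S,*s(571,208),.032),"D",onz(D,*d(187,188),.032))
print("knob top S",onz(S,*s(558,170),.076),"D",onz(D,*d(201,137),.076))
print("deck front corners D",onz(D,*d(22,128),.012),onz(D,*d(105,598),.012))
print("deck front left S",onz(S,*s(728,62),.012))
print("mid strip S",onz(S,*s(398,118),.02),onz(S,*s(415,358),.02),"D",onz(D,*d(77,320),.02))
print("rail back low S",onz(S,*s(48,466),.0),onz(S,*s(778,338),.0))
E
```

```text
bead far(left) (array([ 0.6144, -0.0626,  0.1089]), np.float64(0.0010492460418878476)) near (array([ 0.5924, -0.1639,  0.109 ]), np.float64(0.0011443467549988365))
R bead far (array([ 0.5816, -0.2076,  0.1069]), np.float64(0.00019912078849162654)) near (array([ 0.5582, -0.3105,  0.1075]), np.float64(0.0008044235718112292))
round base top S [ 0.6234 -0.1186  0.032 ] D [ 0.6266 -0.1198  0.032 ]
knob top S [ 0.6321 -0.1218  0.076 ] D [ 0.63   -0.1216  0.076 ]
deck front corners D [ 0.5596 -0.0265  0.012 ] [ 0.4917 -0.3194  0.012 ]
deck front left S [ 0.5632 -0.022   0.012 ]
mid strip S [ 0.5357 -0.1742  0.02  ] [ 0.66  -0.203  0.02 ] D [ 0.5356 -0.1759  0.02  ]
rail back low S [ 0.6335 -0.3599  0.    ] [ 0.7042 -0.0544  0.    ]
```

```bash
cat >> h.py <<'E'
np.set_printoptions(precision=4,suppress=True)
YAW=-0.225
RX=np.array([np.cos(YAW),np.sin(YAW),0]);RY=np.array([-np.sin(YAW),np.cos(YAW),0])
def go(p,yaw):
    s=observe();M=R.from_euler("xyz",s["tool_rot"])
    T=R.from_euler("xyz",[np.pi,0,yaw])
    print("delta units",M.inv().apply(np.array(p)-s["position"])/.5,(M.inv()*T).as_rotvec(degrees=True)/120,"t",s["clock"])
E
python3 - <<'E'
from h import *
s=observe();c=get_calibration("wrist")
M=R.from_euler("xyz",s["tool_rot"])
print(M.inv().apply(c["xyz"]-s["position"]))
st=np.array([.628,-.120,0]); p=st-0.13*RX+[0,0,.15]; print(p); go(p,YAW)
E
```

```text
[ 0.0706 -0.0001 -0.1791]
[ 0.5013 -0.091   0.15  ]
delta units [ 0.8653 -0.7111  0.0908] [-0.0005  0.0002  0.2873] t 0.1
```

Emit:
play_rows(deltas=[[0.04, -0.03, 0, 0, 0, 0.02, 0], [0.11, -0.09, 0, 0, 0, 0.05, 0], [0.18, -0.15, 0.01, 0, 0, 0.08, 0], [0.25, -0.21, 0.01, 0, 0, 0.11, 0], [0.32, -0.27, 0.02, 0, 0, 0.14, 0], [0.39, -0.33, 0.02, 0, 0, 0.17, 0], [0.46, -0.39, 0.03, 0, 0, 0.2, 0], [0.53, -0.44, 0.03, 0, 0, 0.23, 0], [0.6, -0.5, 0.04, 0, 0, 0.26, 0], [0.67, -0.55, 0.04, 0, 0, 0.287, 0]])

```text
clock: 1.1
position: [0.4404, -0.2001, 0.1751]
tool_rot: [-3.141, 0.001, -0.227]
force: [1.2, -1.2, 0.7]
grip_width: 0.0854
finger_force: 0.0
```

```bash
python3 - <<'E'
from h import *
st=np.array([.628,-.120,0]); go(st-0.13*RX+[0,0,.12],YAW);s=observe();print(s["position"],s["tool_rot"],s["qpos"])
E
```

```text
delta units [ 0.0697 -0.2399  0.1102] [-0.0001  0.0004 -0.0008] t 1.1
[ 0.4404 -0.2001  0.1751] [-3.1414  0.0009 -0.2266] [ 0.3355  0.3261 -0.0393  1.9827  0.0169  0.8341 -1.5105]
```

Emit:
play_rows(deltas=[[0.02, -0.06, 0.03, 0, 0, 0, 0], [0.04, -0.13, 0.05, 0, 0, 0, 0], [0.06, -0.2, 0.08, 0, 0, 0, 0], [0.07, -0.24, 0.11, 0, 0, 0, 0], [0.07, -0.24, 0.11, 0, 0, 0, 0], [0.07, -0.24, 0.11, 0, 0, 0, 0]])

```text
clock: 1.7
position: [0.5007, -0.0929, 0.1203]
tool_rot: [3.141, 0.001, -0.224]
force: [-0.5, -1.1, -0.1]
grip_width: 0.0854
finger_force: 0.0
```

```bash
python3 - <<'E'
from h import *
st=np.array([.628,-.120,0]); go(st-0.13*RX+[0,0,.026],YAW);s=observe();print(s["position"],s["tool_rot"],s["force"])
c=get_calibration("wrist");im=grab_frame("wrist");cv2.imwrite("pics/w1.png",im[:,:,::-1])
f=240/np.tan(np.radians(c["fovy"])/2);Rm=R.from_euler("xyz",c["rotation"]).as_matrix()
for P in ([.628,-.12,.076],[.628,-.12,.032],[.6144,-.0626,.109],[.5924,-.1639,.109]):
    q=Rm.T@(np.array(P)-c["xyz"]);print(P,q[:2]/q[2]*f+[c["cx"],c["cy"]])
E
```

```text
delta units [ 0.0004 -0.0041  0.1885] [0.0001 0.0005 0.0006] t 1.7
[ 0.5007 -0.0929  0.1203] [ 3.1413  0.0011 -0.2237] [-0.4755 -1.1004 -0.0608]
[0.628, -0.12, 0.076] [319.8952   8.7634]
[0.628, -0.12, 0.032] [320.4544  29.5561]
[0.6144, -0.0626, 0.109] [204.0844  51.0703]
[0.5924, -0.1639, 0.109] [430.0488  48.709 ]
```

View pics/w1.png

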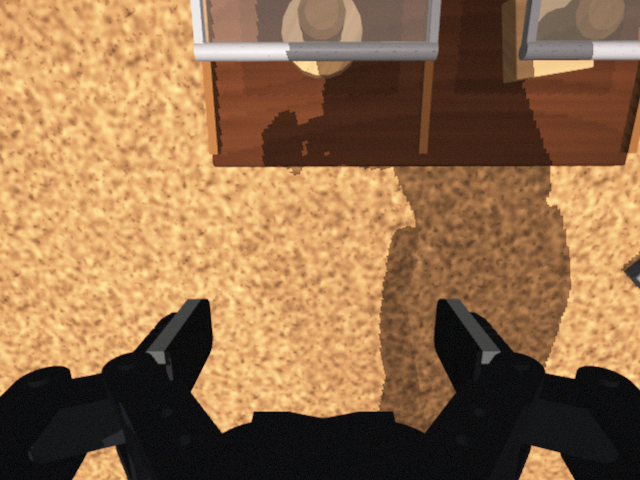

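The wrist view shows the bead at row ~50 (columns 196–438) and the knob at (322,12), both within 2 px of prediction. I descend next.

Emit:
play_rows(deltas=[[0, -0.004, 0.04, 0, 0, 0, 0], [0, -0.004, 0.09, 0, 0, 0, 0], [0, -0.004, 0.14, 0, 0, 0, 0], [0, -0.004, 0.18, 0, 0, 0, 0], [0, -0.004, 0.187, 0, 0, 0, 0], [0, -0.004, 0.187, 0, 0, 0, 0]])

```text
clock: 2.35
position: [0.5013, -0.0918, 0.0274]
tool_rot: [3.141, 0.0, -0.225]
force: [0.3, -0.4, -1.0]
grip_width: 0.0853
finger_force: 0.0
```

Emit:
play_rows(deltas=[[0.02, 0, 0, 0, 0, 0, 0], [0.05, 0, 0, 0, 0, 0, 0], [0.08, 0, 0, 0, 0, 0, 0], [0.1, 0, 0, 0, 0, 0, 0], [0.12, 0, 0, 0, 0, 0, 0], [0.14, 0, 0, 0, 0, 0, 0], [0.16, 0, 0, 0, 0, 0, 0], [0.16, 0, 0, 0, 0, 0, 0]])

```text
clock: 3.15
position: [0.5807, -0.1091, 0.0271]
tool_rot: [-3.141, -0.001, -0.224]
force: [-0.5, -0.2, 0.4]
grip_width: 0.0858
finger_force: 0.0
```

```bash
python3 - <<'E'
from h import *
im=grab_frame("side")[200:480,260:580];w=grab_frame("wrist")
o=np.hstack([cv2.resize(im,(480,420)),cv2.resize(w[:, 160:480],(280,420))])
cv2.imwrite("pics/a.png",o[:,:,::-1])
E
```

```text
(no output)
```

View pics/a.png

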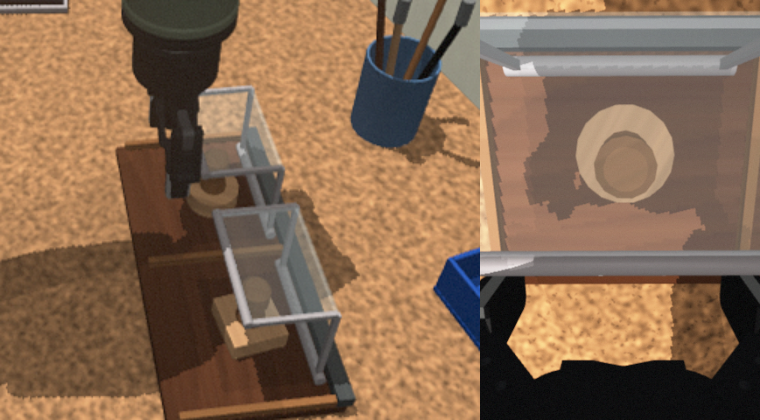

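The flap is still shut and the fingers are just touching the bead, with the knob centred between them. I keep pushing back slowly.

Emit:
play_rows(deltas=[[0.01, 0, 0, 0, 0, 0, 0], [0.02, 0, 0, 0, 0, 0, 0], [0.03, 0, 0, 0, 0, 0, 0], [0.04, 0, 0, 0, 0, 0, 0], [0.05, 0, 0, 0, 0, 0, 0], [0.05, 0, 0, 0, 0, 0, 0]])

```text
clock: 3.85
position: [0.6041, -0.1144, 0.0273]
tool_rot: [-3.142, 0.0, -0.224]
force: [-2.9, 1.2, 1.5]
grip_width: 0.0856
finger_force: 0.0
```

```bash
python3 - <<'E'
from h import *
s=observe();print(s["force"]@RX,s["force"],s["moment"]);st=np.array([.628,-.120,0]); go(st+[0,0,.026],YAW)
E
```

```text
-3.0871948816073393 [-2.8983  1.1742  1.5476] [0.2854 0.4904 0.1874]
delta units [0.049  0.0003 0.0026] [-0.      0.0001  0.0004] t 3.85
```

Emit:
play_rows(deltas=[[0.01, 0, 0, 0, 0, 0, 0], [0.02, 0, 0, 0, 0, 0, 0], [0.03, 0, 0, 0, 0, 0, 0], [0.04, 0, 0, 0, 0, 0, 0], [0.049, 0, 0, 0, 0, 0, 0], [0.049, 0, 0, 0, 0, 0, 0], [0.049, 0, 0, 0, 0, 0, 0]])

```text
clock: 4.55
position: [0.6285, -0.12, 0.0276]
tool_rot: [-3.141, -0.001, -0.224]
force: [-3.9, 0.4, 7.1]
grip_width: 0.0853
finger_force: 0.0
```

```bash
python3 - <<'E'
from h import *
s=observe();print(s["force"]@RX,s["force"],s["moment"]);st=np.array([.628,-.120,0]); go(st+[0,0,.038],YAW)
im=grab_frame("side")[200:480,260:580];w=grab_frame("wrist")
o=np.hstack([cv2.resize(im,(480,420)),cv2.resize(w[:, 160:480],(280,420))])
cv2.imwrite("pics/b.png",o[:,:,::-1])
E
```

```text
-3.896166559315401 [-3.9135  0.3644  7.1158] [0.2625 0.5817 0.1324]
delta units [-0.001   0.0002 -0.0207] [-0.0001 -0.0005  0.0003] t 4.55
```

View pics/b.png

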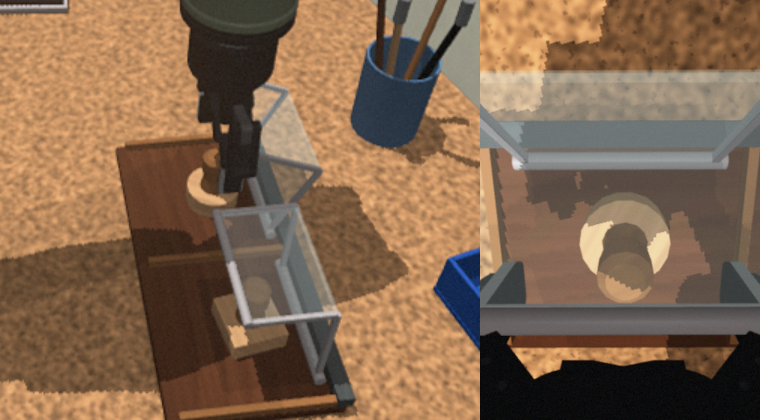

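```bash
python3 - <<'E'
from h import *
c=get_calibration("wrist");k=lambda x,y:(160+(x-480)*8/7,y*8/7)
print(onz(c,*k(625,277),.076),onz(c,*k(625,241),.032))
E
```

```text
[ 0.6289 -0.121   0.076 ] [ 0.6281 -0.1211  0.032 ]
```

Emit:
play_rows(deltas=[[0, 0, -0.01, 0, 0, 0, 0], [0, 0, -0.02, 0, 0, 0, 0.2], [0, 0, -0.021, 0, 0, 0, 0.4], [0, 0, -0.021, 0, 0, 0, 0.6], [0, 0, -0.021, 0, 0, 0, 0.8], [0, 0, -0.021, 0, 0, 0, 1], [0, 0, -0.021, 0, 0, 0, 1], [0, 0, -0.021, 0, 0, 0, 1], [0, 0, -0.021, 0, 0, 0, 1], [0, 0, -0.021, 0, 0, 0, 1]], newtons=40)

```text
clock: 5.65
position: [0.6278, -0.12, 0.0376]
tool_rot: [3.141, -0.0, -0.224]
force: [-2.7, -1.4, 5.0]
grip_width: 0.0225
finger_force: 39.4
```

The knob is gripped. I lift a few millimetres and withdraw to the front.

Emit:
play_rows(deltas=[[0, 0, -0.005, 0, 0, 0, 1], [0, 0, -0.012, 0, 0, 0, 1], [-0.01, 0, -0.016, 0, 0, 0, 1], [-0.03, 0, -0.016, 0, 0, 0, 1], [-0.05, 0, -0.016, 0, 0, 0, 1], [-0.08, 0, -0.016, 0, 0, 0, 1], [-0.11, 0, -0.016, 0, 0, 0, 1], [-0.14, 0, -0.016, 0, 0, 0, 1], [-0.17, 0, -0.016, 0, 0, 0, 1], [-0.2, 0, -0.016, 0, 0, 0, 1]])

```text
clock: 6.65
position: [0.5294, -0.0974, 0.0459]
tool_rot: [-3.141, -0.001, -0.224]
force: [-0.4, -0.1, -0.0]
grip_width: 0.0224
finger_force: 39.4
```

Emit:
play_rows(deltas=[[-0.04, 0, -0.01, 0, 0, 0, 1], [-0.08, 0, -0.03, 0, 0, 0, 1], [-0.12, 0, -0.06, 0, 0, 0, 1], [-0.14, 0, -0.09, 0, 0, 0, 1], [-0.15, 0, -0.12, 0, 0, 0, 1], [-0.15, 0, -0.12, 0, 0, 0, 1], [-0.15, 0, -0.12, 0, 0, 0, 1]])

```text
clock: 7.35
position: [0.4573, -0.0809, 0.1057]
tool_rot: [-3.141, -0.001, -0.224]
force: [-0.4, 0.2, -0.6]
grip_width: 0.0225
finger_force: 39.4
```

```bash
python3 - <<'E'
from h import *
s=observe();print(s["finger_force"],s["grip_width"],s["force"],np.linalg.norm(s["position"][:2]-[.626,-.118]))
go([.547,.310,.15],YAW)
im=grab_frame("side")[100:480,100:580];w=grab_frame("wrist")
o=np.hstack([cv2.resize(im,(500,396)),cv2.resize(w[:, 160:480],(264,396))])
cv2.imwrite("pics/c.png",o[:,:,::-1])
E
```

```text
39.38617408275604 0.02248385255954787 [-0.3937  0.1662 -0.5581] 0.17276109380010454
delta units [ 0.0011 -0.8022 -0.0884] [-0.0001 -0.0006  0.0003] t 7.35
```

View pics/c.png

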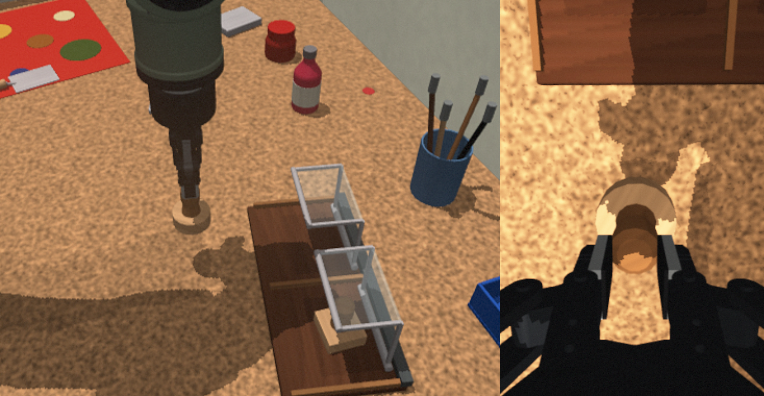

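The stamp is upright in the hand and both flaps are shut. I carry it to the pad.

Emit:
play_rows(deltas=[[0, -0.03, -0.01, 0, 0, 0, 1], [0, -0.1, -0.02, 0, 0, 0, 1], [0, -0.18, -0.03, 0, 0, 0, 1], [0, -0.26, -0.04, 0, 0, 0, 1], [0, -0.34, -0.05, 0, 0, 0, 1], [0, -0.42, -0.05, 0, 0, 0, 1], [0, -0.5, -0.05, 0, 0, 0, 1], [0, -0.58, -0.05, 0, 0, 0, 1], [0, -0.66, -0.05, 0, 0, 0, 1], [0, -0.72, -0.05, 0, 0, 0, 1]])

```text
clock: 8.45
position: [0.537, 0.2727, 0.1294]
tool_rot: [3.142, 0.001, -0.223]
force: [0.5, -0.4, -0.1]
grip_width: 0.0222
finger_force: 39.4
```

Emit:
play_rows(deltas=[[0, -0.05, 0, 0, 0, 0, 1], [0, -0.08, 0.02, 0, 0, 0, 1], [0, -0.08, 0.04, 0, 0, 0, 1], [0, -0.08, 0.06, 0, 0, 0, 1], [0, -0.08, 0.06, 0, 0, 0, 1]])

```text
clock: 8.95
position: [0.5454, 0.3071, 0.0985]
tool_rot: [3.139, 0.002, -0.226]
force: [-0.3, -0.4, -0.9]
grip_width: 0.0224
finger_force: 39.4
```

```bash
python3 - <<'E'
from h import *
s=observe();print(s["position"],s["tool_rot"],s["force"],s["finger_force"],s["grip_width"])
go([.547,.310,.0415],YAW)
im=grab_frame("side")[100:340,160:480];w=grab_frame("wrist")
o=np.hstack([cv2.resize(im,(480,360)),cv2.resize(w[:, 160:480],(240,360))])
cv2.imwrite("pics/d.png",o[:,:,::-1])
E
```

```text
[0.5454 0.3071 0.0985] [ 3.1388  0.0019 -0.2256] [-0.3204 -0.4226 -0.8793] 39.37548279762268 0.022379213612785505
delta units [ 0.0021 -0.0068  0.114 ] [ 0.0013  0.0009 -0.0003] t 8.95
```

View pics/d.png

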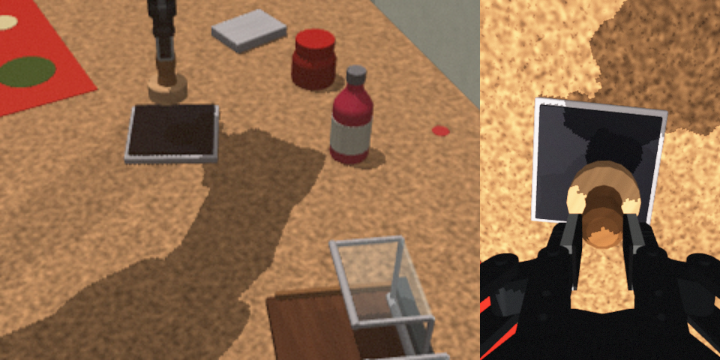

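The stamp is above the pad and both views agree with the measured pad position. I lower it slowly.

Emit:
play_rows(deltas=[[0.002, -0.006, 0.02, 0.001, 0.001, 0, 1], [0.002, -0.006, 0.04, 0.001, 0.001, 0, 1], [0.002, -0.006, 0.06, 0.001, 0.001, 0, 1], [0.002, -0.006, 0.08, 0.001, 0.001, 0, 1], [0.002, -0.006, 0.095, 0.001, 0.001, 0, 1], [0.002, -0.006, 0.105, 0.001, 0.001, 0, 1], [0.002, -0.006, 0.108, 0.001, 0.001, 0, 1], [0.002, -0.006, 0.108, 0.001, 0.001, 0, 1]])

```text
clock: 9.85
position: [0.5478, 0.3118, 0.0465]
tool_rot: [-3.14, -0.002, -0.224]
force: [-0.8, -0.4, -0.8]
grip_width: 0.0222
finger_force: 39.4
```

Emit:
play_rows(deltas=[[0, 0, 0.001, 0, 0, 0, 1], [0, 0, 0.002, 0, 0, 0, 1], [0, 0, 0.003, 0, 0, 0, 1], [0, 0, 0.004, 0, 0, 0, 1], [0, 0, 0.004, 0, 0, 0, 1]])

```text
clock: 10.35
position: [0.5478, 0.3117, 0.0446]
tool_rot: [-3.14, -0.002, -0.224]
force: [-0.2, 0.3, -0.8]
grip_width: 0.0224
finger_force: 39.4
```

Emit:
play_rows(deltas=[[0, 0, 0.001, 0, 0, 0, 1], [0, 0, 0.002, 0, 0, 0, 1], [0, 0, 0.003, 0, 0, 0, 1], [0, 0, 0.004, 0, 0, 0, 1], [0, 0, 0.005, 0, 0, 0, 1], [0, 0, 0.005, 0, 0, 0, 1]])

```text
clock: 10.95
position: [0.5478, 0.3118, 0.042]
tool_rot: [-3.14, -0.002, -0.224]
force: [0.1, 0.3, -0.6]
grip_width: 0.0223
finger_force: 39.4
```

Emit:
play_rows(deltas=[[0, 0, 0.001, 0, 0, 0, 1], [0, 0, 0.002, 0, 0, 0, 1], [0, 0, 0.002, 0, 0, 0, 1]])

```text
clock: 11.25
position: [0.5482, 0.3117, 0.0416]
tool_rot: [-3.139, -0.003, -0.225]
force: [-1.2, -2.4, 7.5]
grip_width: 0.022
finger_force: 40.8
```

The stamp has made contact with the felt (7.5 N up). I release it and retreat straight up.

Emit:
play_rows(deltas=[[0, 0, -0.001, 0, 0, 0, 0.9], [0, 0, -0.001, 0, 0, 0, 0.6], [0, 0, -0.001, 0, 0, 0, 0.4], [0, 0, -0.001, 0, 0, 0, 0.2], [0, 0, -0.001, 0, 0, 0, 0], [0, 0, -0.001, 0, 0, 0, 0], [0, 0, -0.001, 0, 0, 0, 0]])

```text
clock: 11.95
position: [0.5478, 0.3118, 0.0416]
tool_rot: [-3.139, -0.002, -0.224]
force: [0.2, -0.5, -0.0]
grip_width: 0.0851
finger_force: 0.0
```

Emit:
play_rows(deltas=[[0, 0, -0.02, 0, 0, 0, 0], [0, 0, -0.06, 0, 0, 0, 0], [0, 0, -0.1, 0, 0, 0, 0], [0, 0, -0.15, 0, 0, 0, 0], [0, 0, -0.2, 0, 0, 0, 0], [0, 0, -0.25, 0, 0, 0, 0], [0, 0, -0.25, 0, 0, 0, 0], [0, 0, -0.25, 0, 0, 0, 0]])

```text
clock: 12.75
position: [0.5477, 0.3117, 0.1675]
tool_rot: [-3.139, -0.003, -0.224]
force: [-0.3, 0.9, -0.5]
grip_width: 0.0852
finger_force: 0.0
```

```bash
python3 - <<'E'
from h import *
s=observe();print(s["position"],s["force"],s["grip_width"],s["clock"])
im=grab_frame("side")[100:480,100:580];w=grab_frame("wrist")
o=np.hstack([cv2.resize(im,(500,396)),cv2.resize(w[:, 160:480],(264,396))])
cv2.imwrite("pics/e.png",o[:,:,::-1])
E
```

```text
[0.5477 0.3117 0.1675] [-0.2675  0.8844 -0.5077] 0.08518221373799156 12.75
```

View pics/e.png

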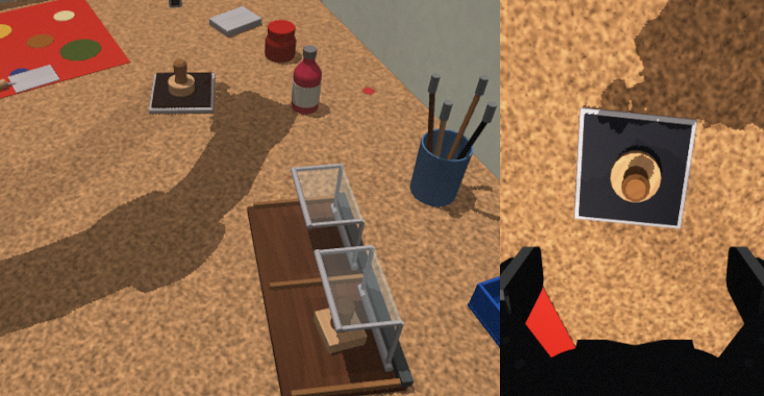

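The stamp stands upright in the middle of the felt, both flaps are shut, the square stamp is in place and the gripper is clear. I hand in the job.

```bash
python3 -c "
from workcell import *
print(job_done())"
```

```text
the job is handed in; nothing more can be done
None
```

The round stamp stands upright near the middle of the ink pad's felt and is let go, both flaps are shut, the square stamp looks unmoved, and the job was handed in at about 13 s of the 48 s limit (no verdict was returned).

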